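# Leak probe along the pump seam, then held centred in the sample port

### The job

Leak-check the pump housing: take the orange-handled probe out of its holder and run its tip along the whole black seam on top of the housing, from the green-dot end round the bend to the red-dot end, slowly (about 5 cm/s or less), staying right over the line and less than a centimetre above it without pressing on it. Then lower the probe upright through the hole in the brass guide bush of the sample port, without touching the bush or bore at any time, until the yellow band on the rod is level with the mouth of the hole. Finish holding it there in the gripper, still and centred in the hole, without letting go, and leave the switch and all the other fittings as they are.

Things in the scene. Friction and masses are not known exactly. Their poses are not given: they have to be found in the camera images.
- probe: Leak probe, 182 mm long, 0.12 kg, loose, upright tip-down in its holder. Origin at the tip, z up along the rod, x and y square to the handle's flats. Steel rod 8 mm in diameter, 0 to 110 mm; black collar 30 mm in diameter, 110 to 116 mm, resting on the holder; orange square handle 20 x 20 mm, 116 to 180 mm: grip it on two flats facing each other. Yellow band on the rod 46 to 54 mm above the tip
- probe_tip (a point): the probe's tip, centre of the rod's lower end
- probe_band (a point): centre of the yellow band on the rod, 50 mm above the tip
- holder: grey upright block 56 x 56 x 115 mm, fixed, with a 14 mm hole right through from the top; origin under its centre, z up. The probe stands in the hole, tip 5 mm above the counter: raise it straight up by more than 120 mm to clear
- housing: pump housing, fixed, 84 x 136 x 65 mm (136 along y), green, light-grey metal top, brass stub at -x side; origin under its centre, z up. On the flat top a 3 mm wide black seam runs in two straight 50 mm legs with a 36 degree bend between; a green dot lies beyond one end (-y), a red dot beyond the other. Bolt heads 1.5 mm proud, 15 mm or more from the seam
- port_mouth (a point): centre of the guide hole's mouth, at the top face of the brass bush, 100 mm above the counter, z up. The hole is 22 mm in diameter for the first 20 mm down, then a 26 mm sleeve, floor 90 mm below the mouth
- port: sample port, fixed: grey foot 90 mm in diameter and 10 mm thick, white PVC sleeve 50 mm in diameter, on top a brass guide bush 60 mm in diameter and 20 mm thick with the 22 mm guide hole; 100 mm tall; origin under its centre
- seam0 (a point): point on the seam: green-dot end (start). Seam points lie on the housing's flat top face (65 mm above the counter), z up; tip and seam point coincide when the tip just touches there. 
- seam1 (a point): point on the seam: one third along the first leg. On the housing's top face, as the others.
- seam2 (a point): point on the seam: two thirds along the first leg. On the housing's top face, as the others.
- seam3 (a point): point on the seam: the bend. On the housing's top face, as the others.
- seam4 (a point): point on the seam: one third along the second leg. On the housing's top face, as the others.
- seam5 (a point): point on the seam: two thirds along the second leg. On the housing's top face, as the others.
- seam6 (a point): point on the seam: red-dot end. On the housing's top face, as the others.
- rocker_edge (a point): raised edge of the red rocker switch on top of the grey control box (130 x 150 x 80 mm, fixed, off to the robot's right); leave alone
- ball_valve: brass ball valve with a red lever, about 108 x 38 x 52 mm, loose, leave alone; origin under its centre
- coupling: white PVC coupling, 64 mm in diameter, 70 mm tall, loose, leave alone; origin under its centre
- nozzle: blue nylon spray nozzle, 44 mm in diameter, 74 mm tall, loose, leave alone; origin under its centre
- flange: iron pipe flange, 110 mm in diameter, 30 mm tall, loose, leave alone; origin under its centre
- wrench: steel wrench lying flat, 170 mm long, loose, leave alone; origin under its middle
- end_cap: grey pipe end cap, 48 mm in diameter, 32 mm tall, loose, leave alone; origin under its centre
Not all that is in view belongs to the job. Of the things that look like the probe, take the one that is farthest to the robot's right at the start.

How it is judged:
By the outcome, as a careful person would: the job done as asked, in the order asked, and still so for the second after the job is handed in, while the arm keeps its last pose, push and grip.
It also fails if it takes over 58 s, if anything falls off the work surface, if the arm or the gripper's body presses on something with over 40 N, if the wrist force passes 120 N, or if a joint passes its speed limit or range.

### The arm

A 7-joint arm with a two-finger parallel gripper is mounted at the origin on the work surface. World frame = base frame: x ahead of the robot, y to its left, z up, the work surface at z = 0. Lengths are in m, angles in rad, forces in N, time in s.
With the tool pointing down it reaches from about 0.35 to 0.9 m from the base axis. Payload 8.1 kg.
Tool frame: the origin (TCP) lies midway between the tips of the shut fingers; the grasp point (between the pads) lies 19 mm behind it; z points along the fingers, y is the line along which they close (so a half turn about z gives the same grasp; the last joint's range is limited). The gripper opens to 92 mm and grips with 3 to 60 N. Pads are 19 mm wide; open, the fingers measure 130 mm over their backs; the gripper's body (75 mm by 190 mm) begins 47 mm behind the grasp point.
Start: joints at [1.225, 0.434, 0.025, 1.573, -0.012, 1.134, -0.075], TCP at [0.15, -0.607, 0.227] pointing down, gripper open.
Joint ranges: [-2.62, 2.62], [-0.44, 2.09], [-1.27, 1.32], [0.08, 2.57], [-1.32, 4.46], [0.12, 2], [-2.74, 2.74]. Speed limits (rad/s): [2.22, 2.22, 3.01, 3.01, 3.14, 3.14, 3.14].

### API

Orientations are given as a rotation vector (axis times angle).
In Python, from cell import arm gives the robot as it stands.
- The arm moves only by the tool send_rows, never from a script. Its argument "increments" is a list of rows, each a list of 3 entries, a list of its own where there are three numbers: the finger opening in cm, from 0 to 9.18, then the shift along the tool's x, y, z in cm, then the turn, a rotation vector about the tool's x, y, z in rad. A call has 1 to 5 rows; each row shifts and turns the commanded pose from where the row before left it, along the tool's axes as they then stand; what a row does not reach is not made up. A row lasts 1/10 s, in which the tool goes at most 50 mm and 8.59 degrees, less where a joint would pass 70% of its speed; a pose out of reach is approached as far as the arm can. A call is refused whole if a number of a shift passes 5 or a number of a turn 0.15, either way. A call with a gripper value outside its range is refused whole. The fingers move at their own pace and stop on an object; "force" is the grip in N (left out, the last holds). Time passes only in rows, so rows that do not move let the fingers close. It gives the time, the measured TCP pose, the force, the opening and the grip force at its end, in the units of the state.
- arm.observe(): the state, without advancing time (a new reading comes with each control period).
- arm.get_image(name): name is "scene" or "top" or "wrist"; returns the picture (400x640x3 uint8, red, green, blue); there is no depth.
- arm.camera_params(name): a dict with "camera_matrix" (3x3 intrinsics, pixels), "R" (3x3) and "t" (3): a world point X has camera coordinates R X + t. Camera axes: x right, y down, z forward; pixel columns grow to the right and rows downward; lengths in m; the calibration is good to about 2 mm. The wrist camera is an equidistant fisheye: a pixel r from the principal point sees the ray r / f radians off the axis. A picture is of the moment at which its call begins: read the wrist's pose just before it. camera_params takes no time and is no camera call; for the wrist camera it gives the pose at the moment of the call.
- arm.sign_off(): hands the job in; it is judged then, once.
The state is a dict: "clock": time; "joints": joint angles; "dq": joint speeds; "joint_efforts": joint torques, N m; "position": TCP position; "ee_rot": TCP orientation; "force": force on the tool from outside, world axes, zero at the start; "ft_torque": the same for the moment, N m; "width": opening from 0.0 (shut) to 1.0 (fully open); "gripper_force": force on a finger pad.
Only numpy, scipy, OpenCV 4.12 (cv2) and the standard library are available. Lean on these libraries where they do the work, as an engineer would, in place of code of your own. Each camera call takes 0.05 s, during which the arm holds its last target. There are 200 camera calls.

## Working session

There is one attempt and no reset: what is moved stays moved. The work goes in short steps, Python scripts to look and compute and a tool call to move; the robot and the scene stay as the last step left them, time stands still between calls to the robot, and variables do not carry over. Pictures are saved under pics/ and viewed, at most 10 in all, crops included, and the job is handed in when it is done.

Besides the shell and the picture viewer there is one more tool, called after "Request:" by a JSON object that holds its "method" and its "body", one argument or row to a line. send_rows: Moves the arm, as the interface text tells. Its arguments: {"type":"object","properties":{"increments":{"type":"array"},"force":{"type":"number"}},"required":["increments"]}

```bash
mkdir -p pics; ls; python3 - <<'E'
from cell import arm
import cv2,numpy as np
s=arm.observe();print(s['clock'],s['position'],s['ee_rot'],s['width'])
for n in ["scene","top"]:
    cv2.imwrite(f"pics/{n}0.png",arm.get_image(n)[:,:,::-1])
    p=arm.camera_params(n);print(n,p)
E
```

```text
pics
0.0 [ 0.15006445 -0.60617652  0.22593216] [-3.11692619e+00 -3.80100913e-01  5.14664143e-04] 1.0020651796803413
scene {'camera_matrix': array([[387.15730685,   0.        , 312.45876345],
       [  0.        , 387.15730685, 202.34915819],
       [  0.        ,   0.        ,   1.        ]]), 'R': array([[ 0.02551881,  0.99956808, -0.01457524],
       [ 0.83018789, -0.02931229, -0.55671255],
       [-0.55689933,  0.00210646, -0.83057733]]), 't': array([ 0.03393258, -0.46002534,  1.43184307])}
top {'camera_matrix': array([[396.09269275,   0.        , 323.6725287 ],
       [  0.        , 396.09269275, 201.47970258],
       [  0.        ,   0.        ,   1.        ]]), 'R': array([[-1.83346419e-03, -9.99851639e-01,  1.71271143e-02],
       [-9.97221962e-01,  5.52735419e-04, -7.44852472e-02],
       [ 7.44647298e-02, -1.72161006e-02, -9.97075027e-01]]), 't': array([-0.03906024,  0.61136075,  1.38170406])}
```

View pics/scene0.png

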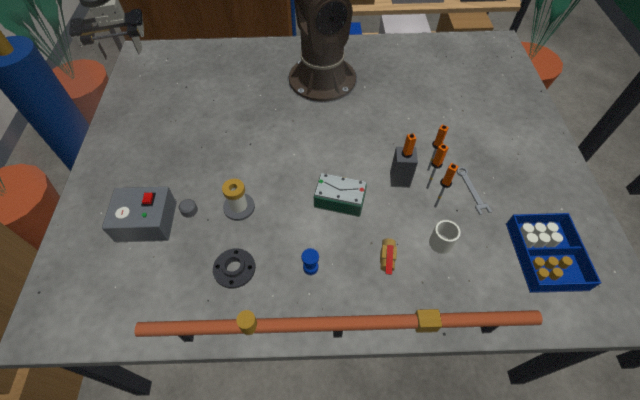

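View pics/top0.png

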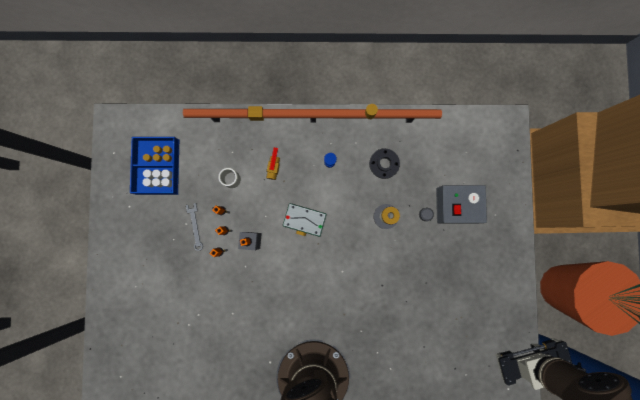

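Four probe-like things in the top view: (219,210), (222,230), (217,252) and (246,241). The last one stands in the grey block and is furthest towards -y (image right), which is the robot's right, so it fits. I'll confirm that in an enlarged crop.

```bash
cat > h.py <<'E'
import numpy as np,cv2
from cell import arm
def ray(n,uv,p=None):
    p=p or arm.camera_params(n);K=p['camera_matrix'];R=np.array(p['R']);t=np.array(p['t'])
    a=(uv[0]-K[0,2])/K[0,0];b=(uv[1]-K[1,2])/K[1,1]
    if n=='wrist':
        r=np.hypot(a,b);d=np.array([a/r*np.sin(r),b/r*np.sin(r),np.cos(r)]) if r>1e-9 else np.array([0,0,1.])
    else: d=np.array([a,b,1.])
    return -R.T@t,R.T@d
def onz(n,uv,z,p=None):
    c,d=ray(n,uv,p);return c+d*(z-c[2])/d[2]
def proj(n,X,p=None):
    p=p or arm.camera_params(n);K=p['camera_matrix'];x=np.array(p['R'])@X+p['t']
    if n=='wrist':
        r=np.hypot(x[0],x[1]);th=np.arctan2(r,x[2]);x=np.array([x[0]/r*th,x[1]/r*th,1]) if r>1e-9 else np.array([0,0,1.])
    return (K@(x/x[2]))[:2]
E
python3 - <<'E'
from h import *
t=cv2.imread('pics/top0.png');s=cv2.imread('pics/scene0.png')
a=cv2.resize(t[195:265,200:335],None,fx=5.9,fy=4.2*1.4,interpolation=2)[:, :796]
b=cv2.resize(s[115:225,300:470],None,fx=2.35,fy=1.7,interpolation=2)
b2=cv2.resize(s[170:225,210:270],(390,187),interpolation=2)
a=cv2.resize(a,(796,410));row=np.hstack([b,b2]);row=cv2.resize(row,(796,187))
cv2.imwrite('pics/crop0.png',np.vstack([a,row]))
print('handle top',onz('top',(245,239),.185),onz('scene',(411,136),.185))
print('housing g,r',onz('top',(320,226),.065),onz('top',(287,216.5),.065),onz('scene',(320,181),.065),onz('scene',(362,190),.065))
print('port',onz('top',(391,215),.1),onz('scene',(233,188),.1))
E
```

```text
handle top [0.48256042 0.20748068 0.185     ] [0.47659836 0.21458443 0.185     ]
housing g,r [ 0.52399384 -0.02633552  0.065     ] [0.55666006 0.08667054 0.065     ] [ 0.52471092 -0.02524042  0.065     ] [0.55989322 0.08920313 0.065     ]
port [ 0.55998335 -0.2641871   0.1       ] [ 0.56591298 -0.25905461  0.1       ]
```

View pics/crop0.png

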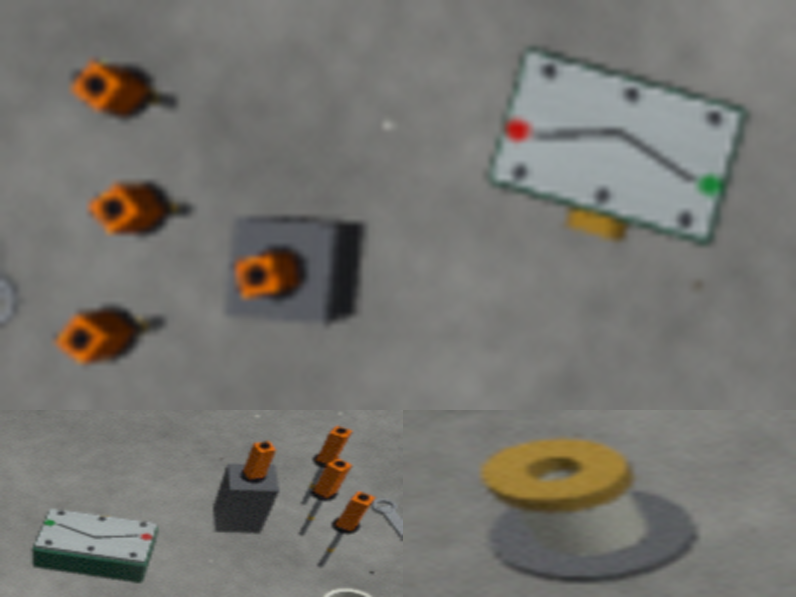

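The crop confirms it: only the probe at top (246,241) sits in the grey holder, and the three look-alikes to its left have thin bare rods. I'll compute the move to above it.

```bash
cat >> h.py <<'E'
from scipy.spatial.transform import Rotation as Ro
def state():
    s=arm.observe();return s,np.array(s['position']),Ro.from_rotvec(s['ee_rot'])
def to(target,yaw=None):
    """shift in cm in tool axes; yaw = wanted world yaw of tool x (deg) with tool down"""
    s,p,R=state()
    d=R.inv().apply(np.array(target)-p)*100
    print('t',round(s['clock'],2),'pos',p.round(4),'shift cm',d.round(2))
    M=R.as_matrix();y=np.degrees(np.arctan2(M[1,0],M[0,0]));print('yaw',y.round(2),'tilt',M[:,2].round(4))
    if yaw is not None:
        G=Ro.from_euler('z',yaw,degrees=True)*Ro.from_euler('x',np.pi)
        print('turn',(R.inv()*G).as_rotvec().round(3))
E
python3 - <<'E'
from h import *
to((.43,.21,.30),0)
for uv in [(218,208),(221,229),(216,251)]: print(onz('top',uv,.185))
p=arm.camera_params('wrist');s,q,R=state();print(p['camera_matrix']);c=-p['R'].T@p['t']
print('cam in tool',R.inv().apply(c-q),'\naxes',(p['R']@R.as_matrix()).round(3))
E
```

```text
t 0.1 pos [ 0.1501 -0.6063  0.226 ] shift cm [ 46.78 -72.52  -7.3 ]
yaw 13.91 tilt [-5.0e-04  1.3e-03 -1.0e+00]
turn [-0.001  0.     0.243]
[0.57901595 0.29265867 0.185     ]
[0.51366002 0.28220576 0.185     ]
[0.44578912 0.2964266  0.185     ]
[[309.70691629   0.         325.10951695]
 [  0.         309.70691629 194.6759282 ]
 [  0.           0.           1.        ]]
cam in tool [ 0.08504971 -0.00035362 -0.15847307] 
axes [[ 0.     1.     0.001]
 [-0.951  0.    -0.309]
 [-0.309 -0.001  0.951]]
```

Request:
{"method": "send_rows", "body": {
  "increments": [
    [6, [0, 0, -4], [0, 0, 0]],
    [6, [2.6, -4, -0.3], [0, 0, 0]],
    [6, [2.6, -4, -0.3], [0, 0, 0]],
    [6, [2.6, -4, -0.3], [0, 0, 0]],
    [6, [2.6, -4, -0.3], [0, 0, 0]]
  ]
}}

```text
clock: 0.6
position: [0.213, -0.4244, 0.2785]
ee_rot: [-3.118, -0.38, 0.0]
force: [2.2, -0.7, 0.6]
width: 0.663
gripper_force: 0.0
```

Request:
{"method": "send_rows", "body": {
  "increments": [
    [6, [2.6, -4, -0.3], [0, 0, 0]],
    [6, [2.6, -4, -0.3], [0, 0, 0]],
    [6, [2.6, -4, -0.3], [0, 0, 0]],
    [6, [2.6, -4, -0.3], [0, 0, 0]],
    [6, [2.6, -4, -0.3], [0, 0, 0]]
  ]
}}

```text
clock: 1.1
position: [0.2909, -0.199, 0.2938]
ee_rot: [3.118, 0.38, -0.0]
force: [1.5, -0.2, 1.2]
width: 0.653
gripper_force: 0.0
```

Request:
{"method": "send_rows", "body": {
  "increments": [
    [6, [2.6, -4, -0.3], [0, 0, 0]],
    [6, [2.6, -4, -0.3], [0, 0, 0]],
    [6, [2.6, -4, -0.3], [0, 0, 0]],
    [6, [2.6, -4, -0.3], [0, 0, 0]],
    [6, [2.6, -4, 0], [0, 0, 0]]
  ]
}}

```text
clock: 1.6
position: [0.3691, 0.0263, 0.3062]
ee_rot: [3.118, 0.38, 0.002]
force: [1.3, -0.8, -0.5]
width: 0.654
gripper_force: 0.0
```

Request:
{"method": "send_rows", "body": {
  "increments": [
    [6, [2.6, -4, 0], [0, 0, 0]],
    [6, [2.6, -4, 0], [0, 0, 0]],
    [6, [2.6, -4, 0], [0, 0, 0]],
    [6, [2.6, -4, 0], [0, 0, 0]],
    [6, [0, 0, 0], [0, 0, 0]]
  ]
}}

```text
clock: 2.1
position: [0.4314, 0.2111, 0.3053]
ee_rot: [-3.112, -0.391, 0.001]
force: [0.4, 0.3, -0.0]
width: 0.652
gripper_force: 0.0
```

```bash
python3 - <<'E'
from h import *
to((.43,.21,.30),0)
p=arm.camera_params('wrist');im=arm.get_image('wrist');cv2.imwrite('pics/w1.png',im[:,:,::-1]);np.save('w1.npy',p,allow_pickle=True)
E
```

```text
t 2.1 pos [0.4314 0.2111 0.3053] shift cm [-0.16  0.07  0.53]
yaw 14.33 tilt [-0.0014  0.0045 -1.    ]
turn [-0.005  0.001  0.25 ]
```

View pics/w1.png

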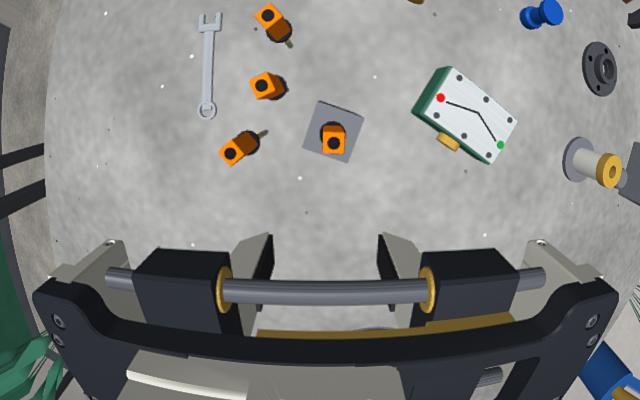

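Wrist view: the holder probe's handle top is at (334,143) and nearly square to the gripper. The seam runs from the red dot (441,98) via a bend near (479,115) to the green dot (501,145). I'll enlarge both.

```bash
python3 - <<'E'
from h import *
t=cv2.imread('pics/w1.png')
a=cv2.resize(t[95:170,295:370],(375,375),interpolation=cv2.INTER_CUBIC)
b=cv2.resize(t[60:169,408:521],(791-375,401),interpolation=cv2.INTER_CUBIC)
out=np.zeros((401,791,3),np.uint8);out[:375,:375]=a;out[:,375:]=b
cv2.imwrite('pics/crop1.png',out)
p=np.load('w1.npy',allow_pickle=True).item()
print('top',onz('wrist',(334,143),.187,p))
for uv in [(441,98),(501,145),(479,115)]: print(onz('wrist',uv,.065,p))
E
```

```text
top [0.47573029 0.21527076 0.187     ]
[0.55638483 0.08654528 0.065     ]
[ 0.52440238 -0.02581059  0.065     ]
[0.55300437 0.02448951 0.065     ]
```

View pics/crop1.png

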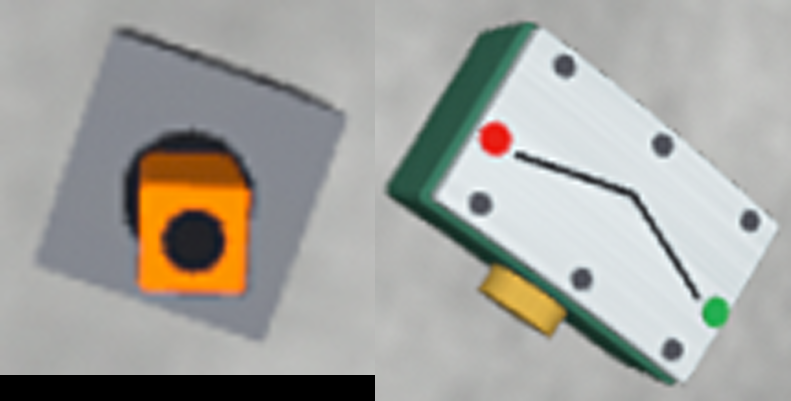

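Crop: handle top corners are (141,180), (250,186), (246,296), (138,290). Seam: red end (517,155), bend (634,193), green end (698,297).

```bash
python3 - <<'E'
from h import *
p=np.load('w1.npy',allow_pickle=True).item()
c=[onz('wrist',(295+x/5,95+y/5),.185,p) for x,y in [(141,180),(250,186),(246,296),(138,290)]]
c=np.array(c);print(c.round(4),'centre',c.mean(0));e=np.roll(c,-1,0)-c
print('len',np.linalg.norm(e,axis=1),'ang',np.degrees(np.arctan2(e[:,1],e[:,0]))%90)
g=lambda x,y:onz('wrist',(408+(x-375)/3.681,60+y/3.679),.065,p)
r,b,s=g(517,155),g(634,193),g(698,297)
print('green end',s,'bend',b,'red end',r,'legs',np.linalg.norm(b-s),np.linalg.norm(r-b))
a1=np.arctan2(*(b-s)[1::-1]);a2=np.arctan2(*(r-b)[1::-1]);print('ang',np.degrees([a1,a2]))
# same from the static views, bigger-scale corner fit of the seam model
from scipy.optimize import least_squares
tpx={'top':[(200+533/5.9,195+135/5.857),(200+620/5.9,195+131/5.857),(200+692/5.9,195+180/5.857)]}
for n,l in tpx.items():
    print(n,[onz(n,u,.065).round(4) for u in l])
M=np.array([s,b,r])[:,:2]
f=lambda q:(np.array([[q[0],q[1]]-.05*np.array([np.cos(q[2]),np.sin(q[2])]),[q[0],q[1]],[q[0],q[1]]+.05*np.array([np.cos(q[2]-k*np.pi/5),np.sin(q[2]-k*np.pi/5)])])-M).ravel()
k=np.sign(a1-a2)
o=least_squares(f,[b[0],b[1],a1]);print(o.x,f(o.x).round(4)); print((f(o.x).reshape(3,2)+M).round(4))
k0=c.mean(0)
to((k0[0],k0[1],.30),None)
E
```

```text
[[0.4837 0.2273 0.185 ]
 [0.4875 0.2081 0.185 ]
 [0.4678 0.2035 0.185 ]
 [0.4639 0.2229 0.185 ]] centre [0.47572394 0.21544368 0.185     ]
len [0.0196552  0.02028018 0.01975947 0.02023728] ang [11.41424014 13.01515955 11.29748349 12.7233538 ]
green end [ 0.52739793 -0.01467682  0.065     ] bend [0.55603791 0.02659318 0.065     ] red end [0.55365834 0.07722387 0.065     ] legs 0.05023406328180541 0.05068657325367324
ang [55.24065937 92.69083603]
top [array([0.5513, 0.0752, 0.065 ]), array([0.5536, 0.0248, 0.065 ]), array([ 0.5249, -0.0171,  0.065 ])]
[0.55560073 0.02687814 0.97778363] [ 0.0003  0.0001 -0.0004  0.0003  0.0002 -0.0004]
[[ 0.5277 -0.0146]
 [ 0.5556  0.0269]
 [ 0.5538  0.0768]]
t 2.15 pos [0.431  0.2079 0.3051] shift cm [4.52 0.37 0.5 ]
yaw 14.23 tilt [-0.0021  0.002  -1.    ]
```

Request:
{"method": "send_rows", "body": {
  "increments": [
    [4.4, [2.3, 0.2, 0], [0, 0, 0]],
    [4.4, [2.2, 0.2, 0], [0, 0, 0.035]],
    [4.4, [0, 0, 1.5], [0, 0, 0]],
    [4.4, [0, 0, 2.5], [0, 0, 0]],
    [4.4, [0, 0, 0], [0, 0, 0]]
  ]
}}

```text
clock: 2.65
position: [0.4748, 0.2088, 0.263]
ee_rot: [3.122, 0.323, -0.008]
force: [0.1, -0.1, -0.7]
width: 0.478
gripper_force: 0.0
```

```bash
python3 - <<'E'
from h import *
to((.4757,.2154,.146),12)
for uv,uv2 in [((218,208),(453,166)),((221,229),(443,147)),((216,251),(443,128))]:
    c,d=ray('top',uv);e,f=ray('scene',uv2);q=np.linalg.lstsq(np.c_[d,-f],e-c,rcond=None)[0];print(c+d*q[0],e+f*q[1])
E
```

```text
t 2.65 pos [0.4748 0.2088 0.263 ] shift cm [ 0.29 -0.65 11.7 ]
yaw 11.81 tilt [-0.0046 -0.0033 -1.    ]
turn [ 0.002  0.005 -0.003]
[0.57911026 0.29306074 0.18338413] [0.58107649 0.30070253 0.18540038]
[0.51368522 0.28328478 0.18051137] [0.51550145 0.29082778 0.18233483]
[0.44550252 0.2978947  0.17917113] [0.44737973 0.30571612 0.18104879]
```

Request:
{"method": "send_rows", "body": {
  "increments": [
    [4.4, [0.3, -0.6, 0], [0, 0, 0]],
    [4.4, [0, 0, 2], [0, 0, 0]],
    [4.4, [0, 0, 2], [0, 0, 0]],
    [4.4, [0, 0, 0], [0, 0, 0]],
    [4.4, [0, 0, 0], [0, 0, 0]]
  ]
}}

```text
clock: 3.15
position: [0.4782, 0.2184, 0.227]
ee_rot: [-3.124, -0.326, -0.001]
force: [0.3, 0.5, -0.5]
width: 0.478
gripper_force: 0.0
```

```bash
python3 - <<'E'
from h import *
to((.4757,.2154,.146),12)
E
```

```text
t 3.15 pos [0.4782 0.2184 0.227 ] shift cm [-0.31  0.25  8.1 ]
yaw 11.9 tilt [ 9.e-04  4.e-04 -1.e+00]
turn [-0.    -0.001 -0.002]
```

Request:
{"method": "send_rows", "body": {
  "increments": [
    [4.4, [-0.3, 0.3, 0], [0, 0, 0]],
    [4.4, [0, 0, 2], [0, 0, 0]],
    [4.4, [0, 0, 0], [0, 0, 0]],
    [4.4, [0, 0, 0], [0, 0, 0]],
    [4.4, [0, 0, 0], [0, 0, 0]]
  ]
}}

```text
clock: 3.65
position: [0.4759, 0.2149, 0.2068]
ee_rot: [-3.124, -0.326, -0.002]
force: [0.6, 0.4, -0.8]
width: 0.48
gripper_force: 0.0
```

```bash
python3 - <<'E'
from h import *
to((.4757,.2154,.146),12)
p=arm.camera_params('wrist');im=arm.get_image('wrist');cv2.imwrite('pics/w2.png',im[:,:,::-1]);np.save('w2.npy',p,allow_pickle=True)
print(arm.observe()['position'],proj('wrist',np.array([.4757,.2154,.185]),p))
E
```

```text
t 3.65 pos [0.4759 0.2149 0.2068] shift cm [-0.02 -0.05  6.08]
yaw 11.9 tilt [ 1.2e-03  5.0e-04 -1.0e+00]
turn [-0.    -0.001 -0.002]
[0.47591579 0.21489217 0.2067196 ] [325.03326512 234.10533089]
```

View pics/w2.png

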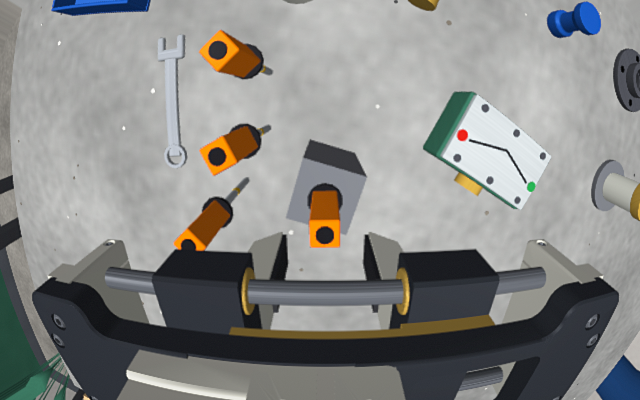

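The handle top is at (325,234), exactly where it was predicted, and it's centred between the fingers. I'll descend and grip.

Request:
{"method": "send_rows", "body": {
  "increments": [
    [4.4, [0, 0, 2], [0, 0, 0]],
    [4.4, [0, 0, 2], [0, 0, 0]],
    [4.4, [0, 0, 2], [0, 0, 0]],
    [4.4, [0, 0, 0], [0, 0, 0]],
    [4.4, [0, 0, 0], [0, 0, 0]]
  ],
  "force": 25
}}

```text
clock: 4.2
position: [0.4757, 0.2149, 0.1464]
ee_rot: [-3.124, -0.326, -0.0]
force: [0.7, 0.1, 0.1]
width: 0.48
gripper_force: 0.0
```

Request:
{"method": "send_rows", "body": {
  "increments": [
    [2.4, [0, 0, 0], [0, 0, 0]],
    [1.5, [0, 0, 0], [0, 0, 0]],
    [1.5, [0, 0, 0], [0, 0, 0]],
    [1.5, [0, 0, 0], [0, 0, 0]],
    [1.5, [0, 0, 0], [0, 0, 0]]
  ],
  "force": 25
}}

```text
clock: 4.7
position: [0.4758, 0.2147, 0.1461]
ee_rot: [-3.125, -0.326, -0.001]
force: [-0.2, -0.4, 4.2]
width: 0.214
gripper_force: 25.0
```

```bash
python3 - <<'E'
from h import *
to((.4757,.2154,.146),12);s=arm.observe();print(s['ft_torque'],s['force'],s['width'],s['gripper_force'])
E
```

```text
t 4.7 pos [0.4758 0.2147 0.1461] shift cm [ 0.01 -0.07  0.01]
yaw 11.9 tilt [ 7.e-04  1.e-04 -1.e+00]
turn [ 0.    -0.001 -0.002]
[-0.08472943  0.11909039  0.04038123] [-0.22557287 -0.3830501   4.16512252] 0.21394265611738003 24.998948872089386
```

Request:
{"method": "send_rows", "body": {
  "increments": [
    [1.5, [0, 0, -0.5], [0, 0, 0]],
    [1.5, [0, 0, -1.5], [0, 0, 0]],
    [1.5, [0, 0, -2], [0, 0, 0]],
    [1.5, [0, 0, -2], [0, 0, 0]],
    [1.5, [0, 0, -2], [0, 0, 0]]
  ]
}}

```text
clock: 5.2
position: [0.4752, 0.2145, 0.2266]
ee_rot: [3.125, 0.326, -0.001]
force: [0.3, -0.2, -0.6]
width: 0.216
gripper_force: 25.0
```

Request:
{"method": "send_rows", "body": {
  "increments": [
    [1.5, [0, 0, -2], [0, 0, 0]],
    [1.5, [0, 0, -2], [0, 0, 0]],
    [1.5, [0, 0, -1.5], [0, 0, 0]],
    [1.5, [0, 0, -0.5], [0, 0, 0]],
    [1.5, [0, 0, 0], [0, 0, 0]]
  ]
}}

```text
clock: 5.7
position: [0.4756, 0.2146, 0.2861]
ee_rot: [-3.125, -0.325, -0.001]
force: [0.1, -0.6, -1.7]
width: 0.218
gripper_force: 25.0
```

```bash
python3 - <<'E'
from h import *
to((.5277,-.0146,.211));s=arm.observe();print(s['force'],s['width'])
for n in('scene','top','wrist'):
    np.save(f'{n}3.npy',arm.camera_params(n),allow_pickle=True);cv2.imwrite(f'pics/{n}3.png',arm.get_image(n)[:,:,::-1])
w=cv2.imread('pics/wrist3.png');a=cv2.imread('pics/scene3.png')
s,q,R=state();tip=q+R.apply([0,0,.141]);u=proj('scene',tip);v=proj('wrist',tip);print(tip,u,v)
i=lambda x:int(round(x))
A=cv2.resize(a[i(u[1])-60:i(u[1])+15,i(u[0])-40:i(u[0])+40],(400,375),interpolation=2)
B=cv2.resize(w[i(v[1])-60:i(v[1])+15,i(v[0])-40:i(v[0])+40],(400,375),interpolation=2)
for X in (A,B): pass
cv2.imwrite('pics/crop3.png',np.hstack([A,B]))
E
```

```text
t 5.7 pos [0.4756 0.2146 0.2861] shift cm [ 0.37 23.51  7.51]
yaw 11.89 tilt [ 8.e-04  2.e-04 -1.e+00]
[ 0.08570139 -0.58298768 -1.68789487] 0.21812298012371678
[0.47492067 0.21408049 0.1437853 ] [407.71471225 146.18984768] [325.66755268 183.10529982]
```

View pics/crop3.png

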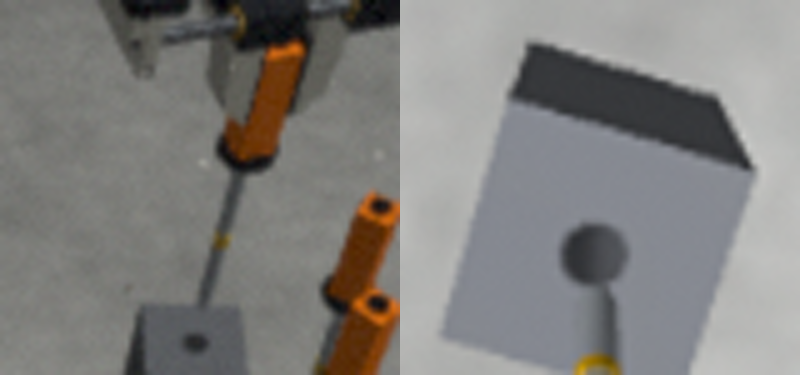

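Rod upright, and its tip is within about 1 mm of prediction in both views. Moving above the seam's green end.

Request:
{"method": "send_rows", "body": {
  "increments": [
    [1.5, [0.1, 2, 0], [0, 0, 0]],
    [1.5, [0.1, 4, 0], [0, 0, 0]],
    [1.5, [0.1, 4.5, 0], [0, 0, 0]],
    [1.5, [0.1, 4.5, 0], [0, 0, 0]],
    [1.5, [0, 4.5, 0], [0, 0, 0]]
  ]
}}

```text
clock: 6.35
position: [0.5194, 0.0227, 0.2849]
ee_rot: [-3.125, -0.326, 0.002]
force: [0.2, 0.4, -1.1]
width: 0.215
gripper_force: 25.0
```

Request:
{"method": "send_rows", "body": {
  "increments": [
    [1.5, [0, 3, 1], [0, 0, 0]],
    [1.5, [0, 1, 2], [0, 0, 0]],
    [1.5, [0, 0, 2], [0, 0, 0]],
    [1.5, [0, 0, 0], [0, 0, 0]],
    [1.5, [0, 0, 0], [0, 0, 0]]
  ]
}}

```text
clock: 6.85
position: [0.5275, -0.0142, 0.2355]
ee_rot: [-3.124, -0.327, 0.002]
force: [-0.1, 1.0, -0.3]
width: 0.222
gripper_force: 25.0
```

```bash
python3 - <<'E'
from h import *
to((.528,-.0143,.211),12)
p=arm.camera_params('wrist');w=arm.get_image('wrist')[:,:,::-1];np.save('w4.npy',p,allow_pickle=True);cv2.imwrite('pics/w4.png',w)
s,q,R=state();tip=q+R.apply([0,0,.141]);print('tip',tip)
for X in [tip,(.5277,-.0146,.065),(.5556,.0269,.065),(.5538,.0768,.065)]: print(proj('wrist',np.array(X),p).round(1))
v=proj('wrist',np.array([.545,.02,.065]),p).astype(int);print('off',v-[80,60])
cv2.imwrite('pics/crop4.png',cv2.resize(w[v[1]-60:v[1]+60,v[0]-80:v[0]+80],(800,600),interpolation=2))
E
```

```text
t 6.85 pos [ 0.5275 -0.0142  0.2355] shift cm [0.05 0.03 2.45]
yaw 11.95 tilt [-1.4e-03  4.0e-04 -1.0e+00]
turn [-0.001  0.001 -0.001]
tip [ 0.52806702 -0.01380927  0.09523595]
[325.5 182.6]
[326.2 175.5]
[293.7 143.2]
[248.8 136.3]
off [218  93]
```

View pics/crop4.png

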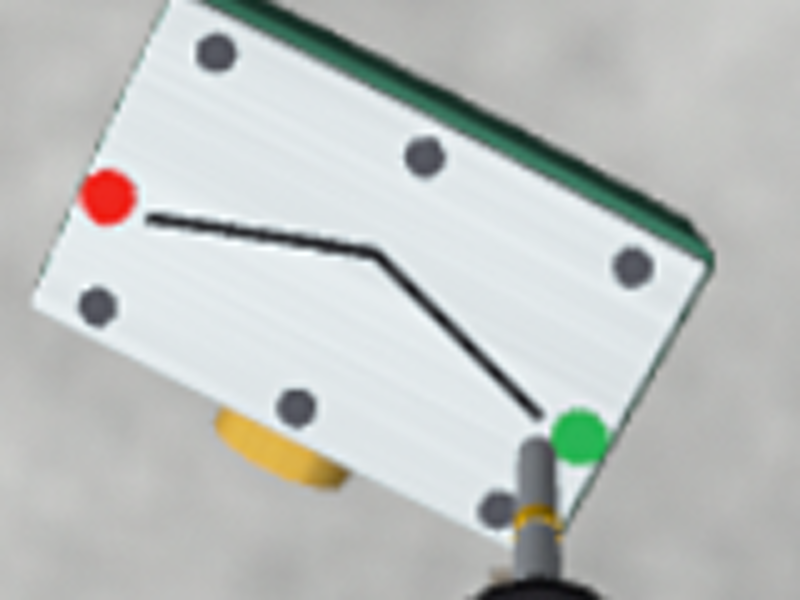

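The seam ends and bend match the prediction to about 1 px, and the tip is over the green end. Lowering to about 5 mm above the seam.

Request:
{"method": "send_rows", "body": {
  "increments": [
    [1.5, [-0.1, 0.1, 0.5], [0, 0, 0]],
    [1.5, [-0.1, 0.1, 0.5], [0, 0, 0]],
    [1.5, [0, 0, 0.5], [0, 0, 0]],
    [1.5, [0, 0, 0.5], [0, 0, 0]],
    [1.5, [0, 0, 0.4], [0, 0, 0]]
  ]
}}

```text
clock: 7.4
position: [0.5262, -0.0169, 0.2112]
ee_rot: [-3.125, -0.326, 0.0]
force: [-0.2, 0.2, -0.9]
width: 0.214
gripper_force: 25.0
```

Request:
{"method": "send_rows", "body": {
  "increments": [
    [1.5, [0, 0, 0], [0, 0, 0]],
    [1.5, [0, 0, 0], [0, 0, 0]],
    [1.5, [0, 0, 0], [0, 0, 0]]
  ]
}}

```text
clock: 7.7
position: [0.5265, -0.0168, 0.2119]
ee_rot: [-3.125, -0.326, -0.0]
force: [0.4, -0.3, -0.1]
width: 0.219
gripper_force: 25.0
```

```bash
cat >> h.py <<'E'
def seam():
    s,q,R=state();tip=q+R.apply([0,0,.141]);print('t',s['clock'],'tip',tip.round(4),'F',s['force'].round(1))
    P=np.array([[.5277,-.0146,.07],[.5556,.0269,.07],[.5538,.0768,.07]])
    for i in (0,1):
        u=(P[i+1]-P[i])/.05;v=tip-P[i];print('leg',i,'along mm',(1e3*v@u).round(1),'side',(1e3*(u[0]*v[1]-u[1]*v[0])).round(1))
    for X in P: print('shift cm',(R.inv().apply(X-tip)*100).round(2))
E
python3 -c "from h import *;seam()"
```

```text
t 7.7 tip [ 0.5265 -0.0168  0.0709] F [ 0.4 -0.3 -0.1]
leg 0 along mm -2.5 side -0.3
leg 1 along mm -42.6 side 30.6
shift cm [ 0.16 -0.19  0.09]
shift cm [ 3.75 -3.68  0.09]
shift cm [ 4.6  -8.6   0.09]
```

Request:
{"method": "send_rows", "body": {
  "increments": [
    [1.5, [0.1, -0.1, 0.1], [0, 0, 0]],
    [1.5, [0.25, -0.25, 0], [0, 0, 0]],
    [1.5, [0.25, -0.25, 0], [0, 0, 0]],
    [1.5, [0.25, -0.25, 0], [0, 0, 0]],
    [1.5, [0.25, -0.25, 0], [0, 0, 0]]
  ]
}}

```text
clock: 8.2
position: [0.5351, -0.0035, 0.2107]
ee_rot: [-3.125, -0.326, -0.0]
force: [0.5, 1.1, -0.6]
width: 0.219
gripper_force: 25.0
```

```bash
python3 -c "from h import *;seam()"
```

```text
t 8.2 tip [ 0.5351 -0.0035  0.0697] F [ 0.5  1.1 -0.6]
leg 0 along mm 13.4 side 0.1
leg 1 along mm -29.6 side 21.6
shift cm [-0.95  0.94 -0.03]
shift cm [ 2.63 -2.55 -0.03]
shift cm [ 3.49 -7.47 -0.03]
```

Request:
{"method": "send_rows", "body": {
  "increments": [
    [1.5, [0.25, -0.25, 0], [0, 0, 0]],
    [1.5, [0.25, -0.25, 0], [0, 0, 0]],
    [1.5, [0.25, -0.25, 0], [0, 0, 0]],
    [1.5, [0.25, -0.25, 0], [0, 0, 0]],
    [1.5, [0.25, -0.25, 0], [0, 0, 0]]
  ]
}}

```text
clock: 8.7
position: [0.5446, 0.0112, 0.2107]
ee_rot: [3.125, 0.326, -0.0]
force: [-0.2, 0.8, -1.0]
width: 0.217
gripper_force: 25.0
```

```bash
python3 -c "from h import *;seam()"
```

```text
t 8.7 tip [0.5446 0.0112 0.0697] F [-0.2  0.8 -1. ]
leg 0 along mm 30.8 side 0.3
leg 1 along mm -15.3 side 11.5
shift cm [-2.19  2.17 -0.03]
shift cm [ 1.4  -1.31 -0.03]
shift cm [ 2.25 -6.23 -0.03]
```

Request:
{"method": "send_rows", "body": {
  "increments": [
    [1.5, [0.27, -0.25, 0], [0, 0, 0]],
    [1.5, [0.27, -0.25, 0], [0, 0, 0]],
    [1.5, [0.27, -0.25, 0], [0, 0, 0]],
    [1.5, [0.27, -0.25, 0], [0, 0, 0]],
    [1.5, [0.3, -0.3, 0], [0, 0, 0]]
  ]
}}

```text
clock: 9.2
position: [0.5555, 0.0267, 0.2107]
ee_rot: [3.125, 0.325, -0.0]
force: [0.3, -0.4, -0.2]
width: 0.22
gripper_force: 25.0
```

Request:
{"method": "send_rows", "body": {
  "increments": [
    [1.5, [0, 0, 0], [0, 0, 0]]
  ]
}}

```text
clock: 9.3
position: [0.5556, 0.0272, 0.2108]
ee_rot: [-3.124, -0.327, -0.0]
force: [0.8, 0.8, -2.2]
width: 0.216
gripper_force: 25.0
```

```bash
python3 -c "from h import *;seam()"
```

```text
t 9.3 tip [0.5556 0.0273 0.0698] F [ 0.8  0.8 -2.2]
leg 0 along mm 50.3 side 0.2
leg 1 along mm 0.4 side -0.0
shift cm [-3.6   3.52 -0.03]
shift cm [-0.01  0.03 -0.02]
shift cm [ 0.85 -4.89 -0.02]
```

Request:
{"method": "send_rows", "body": {
  "increments": [
    [1.5, [0.06, -0.35, 0], [0, 0, 0]],
    [1.5, [0.06, -0.35, 0], [0, 0, 0]],
    [1.5, [0.06, -0.35, 0], [0, 0, 0]],
    [1.5, [0.06, -0.35, 0], [0, 0, 0]],
    [1.5, [0.06, -0.35, 0], [0, 0, 0]]
  ]
}}

```text
clock: 9.8
position: [0.5546, 0.0446, 0.2108]
ee_rot: [3.125, 0.326, 0.0]
force: [-0.6, -0.3, -1.2]
width: 0.217
gripper_force: 25.0
```

Request:
{"method": "send_rows", "body": {
  "increments": [
    [1.5, [0.06, -0.35, 0], [0, 0, 0]],
    [1.5, [0.06, -0.35, 0], [0, 0, 0]],
    [1.5, [0.06, -0.35, 0], [0, 0, 0]],
    [1.5, [0.06, -0.35, 0], [0, 0, 0]],
    [1.5, [0.06, -0.35, 0], [0, 0, 0]]
  ]
}}

```text
clock: 10.3
position: [0.5539, 0.0623, 0.2107]
ee_rot: [3.125, 0.326, -0.0]
force: [-0.9, -0.0, -1.1]
width: 0.216
gripper_force: 25.0
```

```bash
python3 -c "from h import *;seam()"
```

```text
t 10.3 tip [0.5539 0.0622 0.0697] F [-0.9 -0.  -1.1]
leg 0 along mm 78.4 side 21.1
leg 1 along mm 35.3 side 0.4
shift cm [-4.15  6.98 -0.03]
shift cm [-0.57  3.49 -0.03]
shift cm [ 0.29 -1.43 -0.03]
```

Request:
{"method": "send_rows", "body": {
  "increments": [
    [1.5, [0.07, -0.35, 0], [0, 0, 0]],
    [1.5, [0.07, -0.35, 0], [0, 0, 0]],
    [1.5, [0.07, -0.35, 0], [0, 0, 0]],
    [1.5, [0.07, -0.35, 0], [0, 0, 0]],
    [1.5, [0.07, -0.35, 0], [0, 0, 0]]
  ]
}}

```text
clock: 10.8
position: [0.5538, 0.0801, 0.2107]
ee_rot: [3.125, 0.326, -0.0]
force: [-0.5, 1.0, -0.3]
width: 0.217
gripper_force: 25.0
```

Request:
{"method": "send_rows", "body": {
  "increments": [
    [1.5, [0, 0, 0], [0, 0, 0]],
    [1.5, [0, 0, 0], [0, 0, 0]]
  ]
}}

```text
clock: 11.0
position: [0.5538, 0.0798, 0.2107]
ee_rot: [3.124, 0.326, -0.0]
force: [-0.1, 0.3, -0.7]
width: 0.214
gripper_force: 25.0
```

```bash
python3 -c "from h import *;seam();to((.563,-.262,.29),12)"
```

```text
t 11.0 tip [0.5537 0.0798 0.0697] F [-0.1  0.3 -0.7]
leg 0 along mm 92.9 side 31.1
leg 1 along mm 52.8 side -0.1
shift cm [-4.5   8.7  -0.03]
shift cm [-0.91  5.21 -0.03]
shift cm [-0.06  0.29 -0.03]
t 11.0 pos [0.5538 0.0798 0.2107] shift cm [-6.15 33.64 -7.92]
yaw 11.91 tilt [-1.e-04 -2.e-04 -1.e+00]
turn [ 0.     0.    -0.002]
```

Seam finished (ended 2.8 mm past the red end). Raising, then across to just short of the port.

Request:
{"method": "send_rows", "body": {
  "increments": [
    [1.5, [0, 0, -1], [0, 0, 0]],
    [1.5, [0, 0, -2.5], [0, 0, 0]],
    [1.5, [0, 0, -3], [0, 0, 0]],
    [1.5, [0, 0, -2.5], [0, 0, 0]],
    [1.5, [-0.5, 2, 0], [0, 0, 0]]
  ]
}}

```text
clock: 11.5
position: [0.5543, 0.0629, 0.3055]
ee_rot: [-3.122, -0.332, -0.011]
force: [0.4, 0.8, -1.0]
width: 0.213
gripper_force: 25.0
```

Request:
{"method": "send_rows", "body": {
  "increments": [
    [1.5, [-1.1, 4, 0], [0, 0, 0]],
    [1.5, [-1.1, 4.2, 0], [0, 0, 0]],
    [1.5, [-1.1, 4.2, 0], [0, 0, 0]],
    [1.5, [-1.1, 4.2, 0], [0, 0, 0]],
    [1.5, [-1.1, 4.2, 0], [0, 0, 0]]
  ]
}}

```text
clock: 12.0
position: [0.5418, -0.1576, 0.3017]
ee_rot: [3.124, 0.325, 0.001]
force: [-0.3, 0.4, -0.2]
width: 0.217
gripper_force: 25.0
```

Request:
{"method": "send_rows", "body": {
  "increments": [
    [1.5, [-1.1, 4.2, 0], [0, 0, 0]],
    [1.5, [-1.1, 4, 0], [0, 0, 0]],
    [1.5, [-0.7, 2.4, 0], [0, 0, 0]],
    [1.5, [0, 0, 0], [0, 0, 0]],
    [1.5, [0, 0, 0], [0, 0, 0]]
  ]
}}

```text
clock: 12.5
position: [0.5354, -0.2657, 0.3011]
ee_rot: [-3.124, -0.323, -0.001]
force: [0.1, 1.8, -0.4]
width: 0.213
gripper_force: 25.0
```

```bash
python3 - <<'E'
from h import *
to((.563,-.262,.29),12)
p=arm.camera_params('wrist');w=arm.get_image('wrist')[:,:,::-1];np.save('w5.npy',p,allow_pickle=True);cv2.imwrite('pics/w5.png',w)
v=proj('wrist',np.array([.563,-.262,.1]),p).astype(int);print(v,'off',v-[60,45])
cv2.imwrite('pics/crop5.png',cv2.resize(w[v[1]-45:v[1]+45,v[0]-60:v[0]+60],(800,600),interpolation=2))
E
```

```text
t 12.5 pos [ 0.5354 -0.2657  0.3011] shift cm [2.77 0.2  1.12]
yaw 11.82 tilt [ 3.e-04  5.e-04 -1.e+00]
turn [-0.    -0.    -0.003]
[327 146] off [267 101]
```

View pics/crop5.png

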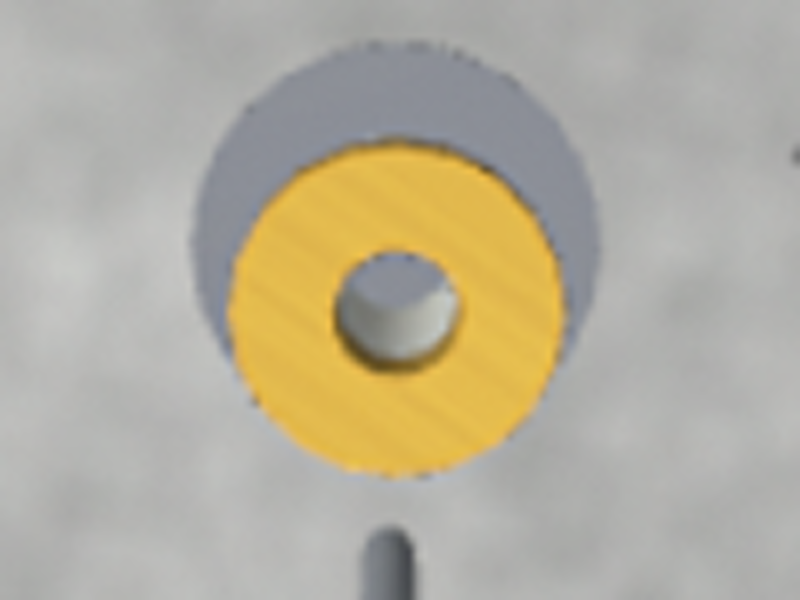

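The bush and its hole are clear in the crop: both centred at (397,310), which is about wrist pixel (326.1,147.1). The tip is just below.

```bash
python3 - <<'E'
from h import *
p=np.load('w5.npy',allow_pickle=True).item()
m=onz('wrist',(326.1,147.1),.1,p)
f=lambda x,y:onz('wrist',(267+(x+.5)*.15-.5,101+(y+.5)*.15-.5),.1,p)
print('mouth',m,'dia',np.linalg.norm(f(335,311)-f(459,311)),np.linalg.norm(f(229,309)-f(565,309)),np.linalg.norm(f(397,140)-f(397,478)))
to((m[0],m[1],.291),12)
s,q,R=state();print('tip off',R.apply([0,0,.141])-[0,0,-.141],'tip px',proj('wrist',q+R.apply([0,0,.141]),p), 'seen',267+389*.15, 101+550*.15)
E
```

```text
mouth [ 0.56189648 -0.26063827  0.1       ] dia 0.021801125991819152 0.05917052863748591 0.06054352042756979
t 12.55 pos [ 0.5358 -0.2645  0.3013] shift cm [2.64 0.16 1.03]
yaw 11.93 tilt [ 7.e-04  6.e-04 -1.e+00]
turn [-0.    -0.001 -0.001]
tip off [9.34575208e-05 8.16621982e-05 5.46206588e-08] tip px [324.60822452 182.55877975] seen 325.35 183.5
```

Sizes match (21.8 mm hole, 60 mm bush). Moving over the hole, with the tip about 2 cm above the mouth.

Request:
{"method": "send_rows", "body": {
  "increments": [
    [1.5, [1, 0.1, 0], [0, 0, 0]],
    [1.5, [1.6, 0, 0.5], [0, 0, 0]],
    [1.5, [0, 0, 2], [0, 0, 0]],
    [1.5, [0, 0, 1.3], [0, 0, 0]],
    [1.5, [0, 0, 0], [0, 0, 0]]
  ]
}}

```text
clock: 13.05
position: [0.5607, -0.26, 0.2603]
ee_rot: [-3.122, -0.328, 0.005]
force: [0.1, -0.4, -0.6]
width: 0.218
gripper_force: 25.0
```

Request:
{"method": "send_rows", "body": {
  "increments": [
    [1.5, [0, 0, 0], [0, 0, 0]],
    [1.5, [0, 0, 0], [0, 0, 0]]
  ]
}}

```text
clock: 13.25
position: [0.5617, -0.261, 0.2635]
ee_rot: [3.124, 0.326, 0.002]
force: [-0.4, 0.3, 0.1]
width: 0.219
gripper_force: 25.0
```

```bash
python3 - <<'E'
from h import *
to((.5619,-.2606,.191),12)
p=arm.camera_params('wrist');w=arm.get_image('wrist')[:,:,::-1];np.save('w6.npy',p,allow_pickle=True);cv2.imwrite('pics/w6.png',w)
s,q,R=state();tip=q+R.apply([0,0,.141])
v=np.array([327,180]);g=lambda X:((proj('wrist',np.array(X),p)-(v-[60,45])+.5)*6.667-.5).round(0)
print('tip',tip,g(tip),'mouth',g((.5619,-.2606,.1)))
W=cv2.resize(w[v[1]-45:v[1]+45,v[0]-60:v[0]+60],(800,600),interpolation=2)
# bush outline: brass mask, ellipse fit on plane z=.1
h=cv2.cvtColor(w,cv2.COLOR_BGR2HSV);m=cv2.inRange(h,(15,90,80),(30,255,255))
n,l,st,c=cv2.connectedComponentsWithStats(m);i=1+np.argmax(st[1:,4]*(np.hypot(*(c[1:]-g(tip)*0-v).T)<40))
k=max(cv2.findContours((l==i).astype(np.uint8),0,1)[0],key=len)[:,0]
P=np.array([onz('wrist',a,.1,p)[:2] for a in k.astype(float)])
A=np.c_[2*P,np.ones(len(P))];x=np.linalg.lstsq(A,(P**2).sum(1),rcond=None)[0];print('circle',x[:2],'r',np.sqrt(x[2]+x[:2]@x[:2]))
cv2.imwrite('pics/crop6.png',W)
E
```

```text
t 13.25 pos [ 0.5617 -0.261   0.2635] shift cm [ 0.02 -0.03  7.25]
yaw 11.9 tilt [ 1.e-03 -4.e-04 -1.e+00]
turn [ 0.001 -0.001 -0.002]
tip [ 0.56182068 -0.2611352   0.12260345] [395. 324.] mouth [391. 285.]
circle [ 0.56319229 -0.2603872 ] r 0.02912684185843438
```

View pics/crop6.png

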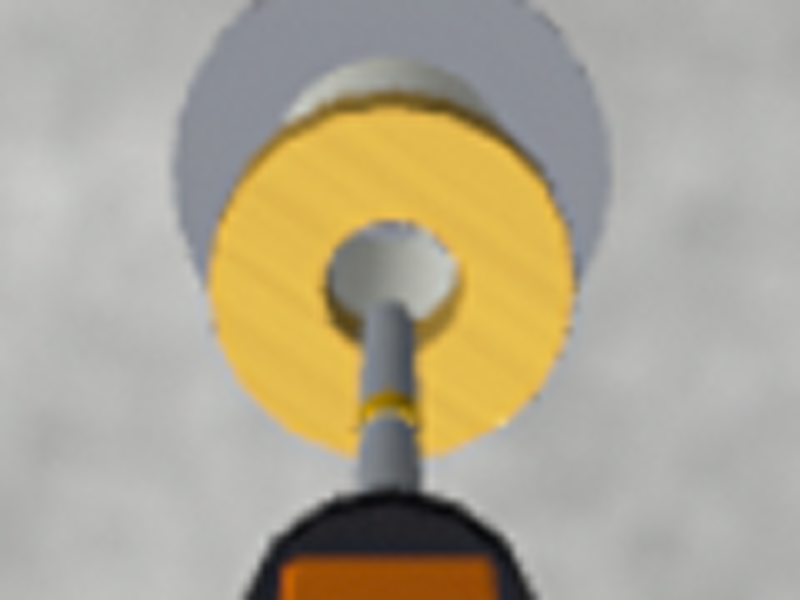

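The hole is at crop (392,283) as predicted, with the rod centred to under 1 mm. Lowering slowly.

Request:
{"method": "send_rows", "body": {
  "increments": [
    [1.5, [0, 0, 0.4], [0, 0, 0]],
    [1.5, [0, 0, 0.6], [0, 0, 0]],
    [1.5, [0, 0, 0.6], [0, 0, 0]],
    [1.5, [0, 0, 0.6], [0, 0, 0]],
    [1.5, [0, 0, 0.6], [0, 0, 0]]
  ]
}}

```text
clock: 13.8
position: [0.561, -0.261, 0.234]
ee_rot: [-3.124, -0.326, 0.001]
force: [0.7, -0.3, -0.7]
width: 0.218
gripper_force: 25.0
```

```bash
python3 -c "from h import *;to((.5619,-.2606,.191),12)"
```

```text
t 13.8 pos [ 0.561 -0.261  0.234] shift cm [ 0.09 -0.02  4.3 ]
yaw 11.9 tilt [-4.e-04  2.e-04 -1.e+00]
turn [-0.     0.    -0.002]
```

Request:
{"method": "send_rows", "body": {
  "increments": [
    [1.5, [0.08, 0, 0.6], [0, 0, 0]],
    [1.5, [0, 0, 0.6], [0, 0, 0]],
    [1.5, [0, 0, 0.6], [0, 0, 0]],
    [1.5, [0, 0, 0.6], [0, 0, 0]],
    [1.5, [0, 0, 0.6], [0, 0, 0]]
  ]
}}

```text
clock: 14.3
position: [0.562, -0.2608, 0.2042]
ee_rot: [3.125, 0.326, -0.0]
force: [-0.8, 0.5, -0.8]
width: 0.217
gripper_force: 25.0
```

Request:
{"method": "send_rows", "body": {
  "increments": [
    [1.5, [0, 0, 0.5], [0, 0, 0]],
    [1.5, [0, 0, 0.4], [0, 0, 0]],
    [1.5, [0, 0, 0.3], [0, 0, 0]],
    [1.5, [0, 0, 0], [0, 0, 0]],
    [1.5, [0, 0, 0], [0, 0, 0]]
  ]
}}

```text
clock: 14.8
position: [0.5621, -0.2608, 0.1929]
ee_rot: [3.125, 0.326, 0.0]
force: [-0.9, -1.4, -0.2]
width: 0.217
gripper_force: 25.0
```

```bash
python3 - <<'E'
from h import *
to((.5619,-.2606,.191),12)
w=arm.get_image('wrist')[:,:,::-1];p=arm.camera_params('wrist');a=arm.get_image('scene')[:,:,::-1]
v=proj('wrist',np.array([.5619,-.2606,.1]),p).astype(int);u=proj('scene',np.array([.5619,-.2606,.1])).astype(int);print(v,u)
A=cv2.resize(w[v[1]-35:v[1]+25,v[0]-40:v[0]+40],(400,300),interpolation=2)
B=cv2.resize(a[u[1]-35:u[1]+25,u[0]-40:u[0]+40],(400,300),interpolation=2)
cv2.imwrite('pics/crop7.png',np.hstack([A,B]))
E
```

```text
t 14.8 pos [ 0.5621 -0.2608  0.1929] shift cm [-0.02 -0.03  0.19]
yaw 11.9 tilt [ 2.e-04 -1.e-04 -1.e+00]
turn [ 0.    -0.    -0.002]
[325 198] [232 186]
```

View pics/crop7.png

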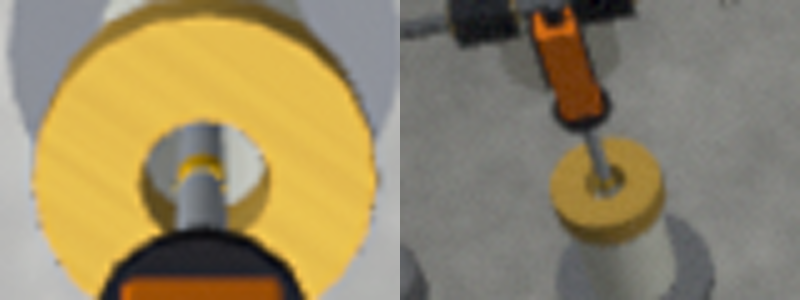

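The left view (wrist) shows the yellow band (203,168) inside the hole centred at (205,178), clear all round. I'll go down the last 2 mm and check numerically.

Request:
{"method": "send_rows", "body": {
  "increments": [
    [1.5, [0, 0, 0.1], [0, 0, 0]],
    [1.5, [0, 0, 0.1], [0, 0, 0]],
    [1.5, [0, 0, 0], [0, 0, 0]],
    [1.5, [0, 0, 0], [0, 0, 0]],
    [1.5, [0, 0, 0], [0, 0, 0]]
  ]
}}

```text
clock: 15.4
position: [0.562, -0.2608, 0.1907]
ee_rot: [3.125, 0.326, -0.0]
force: [0.1, -0.2, -1.4]
width: 0.217
gripper_force: 25.0
```

```bash
python3 - <<'E'
from h import *
to((.5619,-.2606,.191),12)
p=arm.camera_params('wrist');w=arm.get_image('wrist')[:,:,::-1]
s,q,R=state();u=R.apply([1,0,0])
for z in (.087,.095): print('band edge px pred',proj('wrist',q+R.apply([.004,0,z]),p).round(1))
print('mouth',proj('wrist',np.array([.5619,-.2606,.1]),p).round(1), 'hole rim +x,-x',[proj('wrist',np.array([.5619,-.2606,.1])+e*.011*u,p).round(1)[1] for e in (1,-1)])
v=proj('wrist',np.array([.5619,-.2606,.1]),p).round().astype(int)
h=cv2.cvtColor(w,cv2.COLOR_BGR2HSV)
print('col',v[0]);
for y in range(v[1]-16,v[1]+9): print(y,h[y,v[0]].tolist(),end=' ')
print('row hue at mouth row');print([(x,h[v[1],x].tolist()) for x in range(v[0]-16,v[0]+17,1)])
E
```

```text
t 15.4 pos [ 0.562  -0.2608  0.1907] shift cm [-0.   -0.03 -0.03]
yaw 11.9 tilt [-0. -0. -1.]
turn [ 0.     0.    -0.002]
band edge px pred [325.8 196.2]
band edge px pred [325.8 193.2]
mouth [325.4 199.3] hole rim +x,-x [np.float64(186.9), np.float64(211.4)]
col 325
183 [22, 167, 230] 184 [22, 168, 231] 185 [22, 167, 233] 186 [22, 168, 235] 187 [20, 145, 214] 188 [125, 13, 116] 189 [108, 37, 116] 190 [105, 22, 115] 191 [108, 22, 116] 192 [90, 5, 110] 193 [22, 69, 118] 194 [22, 216, 138] 195 [23, 238, 138] 196 [22, 124, 142] 197 [24, 54, 132] 198 [106, 29, 116] 199 [104, 25, 113] 200 [105, 18, 112] 201 [107, 16, 112] 202 [107, 16, 112] 203 [105, 18, 111] 204 [103, 16, 110] 205 [107, 16, 112] 206 [107, 20, 113] 207 [105, 16, 93] row hue at mouth row
[(309, [22, 167, 232]), (310, [22, 167, 232]), (311, [22, 169, 232]), (312, [21, 172, 219]), (313, [21, 175, 146]), (314, [20, 106, 101]), (315, [23, 37, 110]), (316, [50, 6, 122]), (317, [50, 6, 122]), (318, [45, 8, 121]), (319, [28, 32, 118]), (320, [23, 70, 142]), (321, [22, 65, 166]), (322, [110, 16, 145]), (323, [108, 28, 136]), (324, [106, 27, 125]), (325, [104, 25, 113]), (326, [106, 28, 101]), (327, [109, 38, 93]), (328, [105, 6, 88]), (329, [23, 42, 109]), (330, [27, 18, 152]), (331, [45, 8, 187]), (332, [43, 12, 191]), (333, [41, 11, 193]), (334, [45, 8, 198]), (335, [42, 6, 200]), (336, [23, 23, 185]), (337, [20, 139, 150]), (338, [21, 179, 145]), (339, [21, 173, 214]), (340, [22, 168, 231]), (341, [22, 167, 231])]
```

```bash
python3 -c "
from h import *
print(abs(np.array(arm.observe()['dq'])).max());print(arm.sign_off())"
```

```text
0.0015955590798473374
the job is handed in; nothing more can be done
None
```

The job is handed in at about 15.5 s: the probe's tip was run along the whole seam about 5 mm above it at about 3.6 cm/s, and it is now held still in the guide bush, with the band level with the mouth to about 1 mm and the rod centred to within about 1 mm. I viewed 11 pictures, one over the limit of 10.

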